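Swipe the transfer line from the source bottle to the receiver

ROBOT

A 6-joint arm with a two-finger parallel gripper is mounted at the origin on the work surface. World frame = base frame: x ahead of the robot, y to its left, z up, the work surface at z = 0. Lengths are in m, angles in rad, forces in N, time in s.
With the tool pointing down it reaches from about 0.375 to 0.925 m from the base axis. Payload 5.7 kg.
Tool frame: the origin (TCP) lies between the finger pads; the fingertips stand 11 mm ahead of it and the grasp point (between the pads) lies 8 mm behind it; x points along the fingers, y is the direction in which the jaws open and shut, and the axes are right-handed (so a half turn about x gives the same grasp; the last joint's range is limited). The gripper opens to 85 mm and grips with 20 to 120 N. Pads are 22 mm wide; open, the fingers measure 114 mm over their backs; the gripper's body (76 mm by 85 mm) begins 54 mm behind the grasp point. The pads swing forward as they close: fully open they stand 13 mm farther back than shut.
Start: joints at [-1.463, 0.359, 1.51, -0, 1.272, -0.115], TCP at [0.133, -0.585, 0.212] pointing down, gripper open.
Joint ranges: [-2.97, 2.97], [-1.01, 2.36], [0.21, 2.38], [-0.96, 4.11], [0.2, 2.71], [-2.98, 2.98]. Speed limits (rad/s): [2.39, 2.39, 3.14, 3.14, 3.14, 3.14].

INTERFACE

Orientations are given as a 3x3 rotation matrix whose columns are the frame's x, y, z axes.
In Python, from bench import robot, viewer, job gives the robot as it stands. The module is installed in compiled form; this text tells all that it offers.
- The arm moves only by the tool play_rows, never from a script. Its argument "commands" is a list of rows, each a list of 2 entries, a list of its own where there are three numbers: the shift along the tool's x, y, z in cm, then the turn, a rotation vector about the tool's x, y, z in degrees. In form: [[[dx, dy, dz], [ax, ay, az]], ...]. A call has 1 to 10 rows; each row is the pose to reach, as a shift and turn from the pose measured when the call began, along the tool's axes at that moment; what a row does not reach only later rows make up. A row lasts 1/10 s, in which the tool goes at most 50 mm and 8.59 degrees, less where a joint would pass 70% of its speed; a pose out of reach is approached as far as the arm can. A call with a gripper value outside its range is refused whole. "gripper" is the opening in per cent of the stroke, from 0 (shut) to 100 (fully open), set as the call begins (left out, the last holds). The fingers move at their own pace and stop on an object; the grip force is fixed at half the most. Time passes only in rows, so rows that repeat a pose let the fingers close. It gives the time, the measured TCP pose, the force and the opening at its end, in the units of the state.
- robot.sense(): the state, without advancing time (a new reading comes with each control period).
- viewer.get_image(name): name is "scene" or "top" or "wrist"; returns a dict with "frame" (420x560x3 uint8, red, green, blue), "K" (3x3 intrinsics, pixels), "pose" (4x4, takes a point from camera to world coordinates). Camera axes: x right, y up, looking along -z (the intrinsics and any distortion apply to the point x, -y, -z); pixel columns grow to the right and rows downward; lengths in m; the calibration is good to about 2 mm. A picture is of the moment at which its call begins. There is no depth.
- job.sign_off(): hands the job in, once; it reports no verdict.
The state is a dict: "time": time; "joints": joint angles; "dq": joint speeds; "effort": joint torques, N m; "tcp_pos": TCP position; "orientation": TCP orientation; "wrist_force": force on the tool from outside, world axes, zero at the start; "torque": the same for the moment, N m; "grip_width": finger opening in m.
Only numpy, scipy, OpenCV 4.12 (cv2) and the standard library are available. Lean on these libraries where they do the work, as an engineer would, in place of code of your own. Each camera call takes 0.05 s, during which the arm holds its last target.

TASK

Start the transfer unit by swiping its touch plate: put the closed fingertips down on the end of the white line beside the green-capped bottle and follow the whole S-shaped line to the end beside the red-capped bottle, pressing lightly all the way, never lifting off between the two ends and never pushing the plate down hard. Finish still holding: leave the fingertips resting lightly on that last dot. Do not move or pick up the bottles or anything else on the bench, and stay well above the plate until you are over the starting dot.

Things in the scene. Friction and masses are not known exactly. Their poses are not given: they have to be found in the camera images.
- unit: transfer unit, fixed to the bench: white base 170 x 400 mm, 10 mm thick, with a grey block and a dark blue level touch plate in the middle, 140 mm (x) x 250 mm (y), upper face 46 mm above the bench. Origin: centre of the underside, on the bench; y runs along the length from end to end, z up. The white S-shaped line, 5 mm wide with 9 dots, is printed on the plate: x = 30 mm * sin(pi * y / 90 mm), y from -90 to 90 mm
- plate (a joint): how far the sprung touch plate is pressed down (m): 0 up, 0.012 at its hard stop. The plate stays level wherever it is pressed; about 0.5 N starts it moving, then 0.5 N more per mm. Light pressing is 1 to 10 mm, 3 to 6 mm (2 to 3.5 N) is ideal. It springs back when let go. Best touched with shut fingers pointing straight down
- line0 (a point): dot 0 of the line's 9 dots, centre at the plate's upper face; 0 mm along x and -90 mm along y in the unit's frame, 46 mm above the bench while the plate is up (it sinks with the plate); large end dot, 20 mm wide. Start here if the green-capped bottle stands at this (-y) end, else finish here
- line1 (a point): dot 1 of the line's 9 dots, centre at the plate's upper face; -21.2 mm along x and -67.5 mm along y in the unit's frame, 46 mm above the bench while the plate is up (it sinks with the plate); small dot, 11 mm wide
- line2 (a point): dot 2 of the line's 9 dots, centre at the plate's upper face; -30 mm along x and -45 mm along y in the unit's frame, 46 mm above the bench while the plate is up (it sinks with the plate); small dot, 11 mm wide
- line3 (a point): dot 3 of the line's 9 dots, centre at the plate's upper face; -21.2 mm along x and -22.5 mm along y in the unit's frame, 46 mm above the bench while the plate is up (it sinks with the plate); small dot, 11 mm wide
- line4 (a point): dot 4 of the line's 9 dots, centre at the plate's upper face; 0 mm along x and 0 mm along y in the unit's frame, 46 mm above the bench while the plate is up (it sinks with the plate); small dot, 11 mm wide
- line5 (a point): dot 5 of the line's 9 dots, centre at the plate's upper face; 21.2 mm along x and 22.5 mm along y in the unit's frame, 46 mm above the bench while the plate is up (it sinks with the plate); small dot, 11 mm wide
- line6 (a point): dot 6 of the line's 9 dots, centre at the plate's upper face; 30 mm along x and 45 mm along y in the unit's frame, 46 mm above the bench while the plate is up (it sinks with the plate); small dot, 11 mm wide
- line7 (a point): dot 7 of the line's 9 dots, centre at the plate's upper face; 21.2 mm along x and 67.5 mm along y in the unit's frame, 46 mm above the bench while the plate is up (it sinks with the plate); small dot, 11 mm wide
- line8 (a point): dot 8 of the line's 9 dots, centre at the plate's upper face; 0 mm along x and 90 mm along y in the unit's frame, 46 mm above the bench while the plate is up (it sinks with the plate); large end dot, 20 mm wide. Start here if the green-capped bottle stands at this (+y) end, else finish here
- source_bottle: source bottle: amber, green cap, 38 mm wide, 60 mm high, standing loose on the unit's base (10 mm above the bench) 168 mm from the unit's centre, beyond one end of the plate. Origin: centre of its underside. The swipe starts at its end
- receiver_bottle: receiver bottle: white, red cap, same size, standing the same way beyond the other end of the plate. The swipe finishes at its end
- mortar: white porcelain mortar, 90 mm wide, 52 mm high (68 with the pestle fixed in it); bystander, loose on the bench, leave it alone. Origin: middle of its underside
- amber_jar: amber jar, 52 mm wide, 75 mm high; bystander, loose on the bench, leave it alone. Origin: middle of its underside
- vial: small amber vial, 26 mm wide, 50 mm high; bystander, loose on the bench, leave it alone. Origin: middle of its underside
- spatula: slim steel spatula with a brown wooden handle, lying flat, 150 mm long, 18 mm wide; bystander, loose on the bench, leave it alone. Origin: on its underside, near the middle; it lies along its x
- brass_weight: brass weight with a knob, 26 mm wide, 36 mm high; bystander, loose on the bench, leave it alone. Origin: middle of its underside
- dish: small white dish, 64 mm wide, 20 mm high; bystander, loose on the bench, leave it alone. Origin: middle of its underside
Mind the look-alikes: they are no part of the job. Leave any purple or turquoise look-alike of the receiver_bottle alone.

How it is judged:
By the outcome, as a careful person would: the job done as asked, in the order asked, and still so for the second after the job is handed in, while the arm keeps its last pose, push and grip.
It also fails if it takes over 48 s, if anything falls off the work surface, if the arm or the gripper's body presses on something with over 40 N, if the wrist force passes 120 N, or if a joint passes its speed limit or range.

## Working session

There is one attempt and no reset: what is moved stays moved. The work goes in short steps, Python scripts to look and compute and a tool call to move; the robot and the scene stay as the last step left them, time stands still between calls to the robot, and variables do not carry over. Pictures are saved under pics/ and viewed, and the job is handed in when it is done.

Besides the shell and the picture viewer there is one more tool, called after "Emit:" as name(argument=value, ...) on one line, values as JSON. play_rows: Moves the arm, as the interface text tells. Its arguments: {"type":"object","properties":{"commands":{"type":"array","items":{"type":"array"}},"gripper":{"type":"number"}},"required":["commands"]}

```bash
mkdir -p pics; python3 - <<'E'
from bench import robot, viewer, job
import cv2
s=robot.sense(); print({k:(v if not hasattr(v,'round') else v) for k,v in s.items()})
for n in ("scene","top"):
    i=viewer.get_image(n); cv2.imwrite(f"pics/{n}0.png",i["frame"][:,:,::-1]); print(n,i["K"],i["pose"])
E
```

```text
{'time': 0.0, 'joints': array([-1.46311343e+00,  3.59532461e-01,  1.51143703e+00, -5.48634550e-06,
        1.27245800e+00, -1.15074802e-01]), 'dq': array([ 0.00036129, -0.00110917, -0.00072687, -0.00225658,  0.00105485,
        0.00056926]), 'effort': array([-3.83796258e-03, -5.27636325e+01, -2.78620201e+01, -5.85538310e-04,
        1.33327904e-02, -1.38408751e-07]), 'tcp_pos': array([ 0.13248123, -0.58447067,  0.2110355 ]), 'orientation': array([[-2.02412111e-04,  2.20921413e-01, -9.75291591e-01],
       [ 1.82364153e-03, -9.75289908e-01, -2.20921410e-01],
       [-9.99998317e-01, -1.82329942e-03, -2.05470974e-04]]), 'wrist_force': array([-0.25761551,  0.30037216, -0.02953654]), 'torque': array([-0.0011252 ,  0.00593206,  0.02223048]), 'grip_width': 0.0854508472583016}
scene [[406.09554326   0.         277.65821714]
 [  0.         406.09554326 211.97015798]
 [  0.           0.           1.        ]] [[ 0.74704101 -0.50788496  0.42893193  0.86371191]
 [ 0.66457994  0.55481561 -0.50051289 -0.29370777]
 [ 0.01622484  0.65896321  0.75200016  0.57074138]
 [ 0.          0.          0.          1.        ]]
top [[401.25695618   0.         275.06920183]
 [  0.         401.25695618 208.31754022]
 [  0.           0.           1.        ]] [[ 0.00145622  0.99630423 -0.08588227  0.50052513]
 [-0.99989893  0.00266531  0.0139654   0.07205327]
 [ 0.01414269  0.08585325  0.99620741  0.91165001]
 [ 0.          0.          0.          1.        ]]
```

View pics/scene0.png

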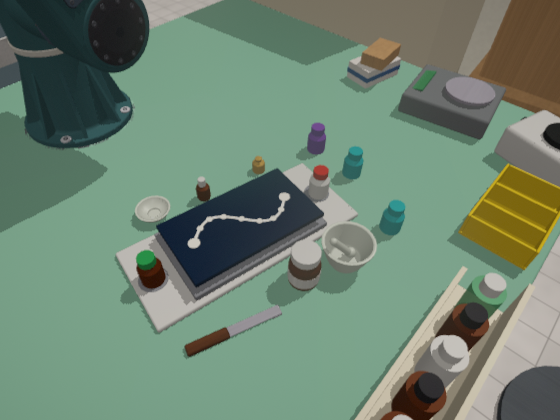

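View pics/top0.png

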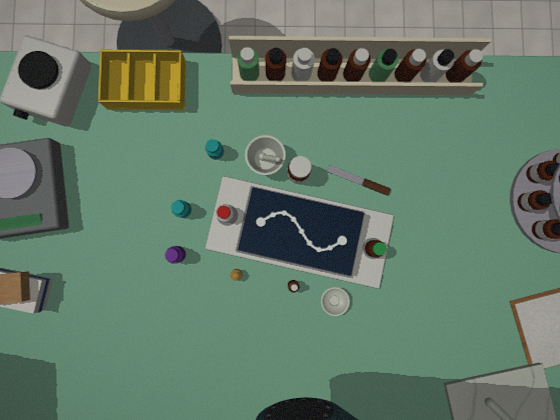

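The top view shows the plate with the line from the green cap (dot at about 342,240) to the red cap (dot at about 261,222). Next I'll measure the dots and the plate corners in both views.

```bash
cat > h.py <<'E'
import numpy as np, cv2
from bench import robot, viewer, job
def cast(im,px,z):
    K=im["K"];P=im["pose"]; px=np.atleast_2d(np.array(px,float))
    d=np.c_[(px[:,0]-K[0,2])/K[0,0],-(px[:,1]-K[1,2])/K[1,1],-np.ones(len(px))]@P[:3,:3].T
    t=(z-P[2,3])/d[:,2]; return P[:3,3]+t[:,None]*d
def proj(im,p):
    P=im["pose"];c=(np.atleast_2d(p)-P[:3,3])@P[:3,:3]; K=im["K"]
    return np.c_[K[0,0]*c[:,0]/-c[:,2]+K[0,2], K[1,1]*-c[:,1]/-c[:,2]+K[1,2]]
E
cat > m.py <<'E'
from h import *
for n in ("top","scene"):
    im=viewer.get_image(n); f=im["frame"]; hsv=cv2.cvtColor(f,cv2.COLOR_RGB2HSV)
    # dark blue plate
    m=((f[...,0]<45)&(f[...,2]<80)&(f[...,2].astype(int)>f[...,0]+8)&(f[...,1]<50)).astype(np.uint8)
    m=cv2.morphologyEx(m,cv2.MORPH_OPEN,np.ones((3,3)))
    cs,_=cv2.findContours(m,cv2.RETR_EXTERNAL,cv2.CHAIN_APPROX_NONE)
    cs=[c for c in cs if (lambda M:M["m00"]>2000)(cv2.moments(c))]
    for c in cs:
        print(n,cv2.contourArea(c),cv2.boundingRect(c))
    want=(300,230) if n=="top" else (240,225)
    c=[c for c in cs if cv2.pointPolygonTest(cv2.convexHull(c),want,False)>0][0]
    W=cast(im,c[:,0,:],.046)
    r=cv2.minAreaRect((W[:,:2]*1000).astype(np.float32)); print("plate rect mm",r)
    fill=cv2.drawContours(np.zeros(m.shape,np.uint8),[cv2.convexHull(c)],-1,1,-1)
    fill=cv2.erode(fill,np.ones((7,7)))
    w=((f.min(2)>90)&(fill>0)).astype(np.uint8)
    nl,lab,st,ce=cv2.connectedComponentsWithStats(w)
    k=1+np.argmax(st[1:,4]); l=(lab==k)
    print("line px",st[k])
    dt=cv2.distanceTransform(l.astype(np.uint8),cv2.DIST_L2,5)
    # end dots: matched disc
    ys,xs=np.nonzero(l); L=cast(im,np.c_[xs,ys],.046)[:,:2]
    np.save(n+"_line.npy",L)
    mm=L.mean(0); print("line centroid",mm,L.min(0),L.max(0))
    e=[]
    for side in (-1,1):
        # end dot: white blobs surviving an opening
        o=cv2.morphologyEx(l.astype(np.uint8),cv2.MORPH_OPEN,cv2.getStructuringElement(cv2.MORPH_ELLIPSE,(5,5)))
    nl2,lab2,st2,ce2=cv2.connectedComponentsWithStats(o)
    for i in range(1,nl2): print(st2[i,4],ce2[i],cast(im,ce2[i],.046)[0,:2])
    print(proj(im,[[r[0][0]/1000,r[0][1]/1000,.046]]))
    cv2.imwrite(f"pics/{n}_line.png",cv2.resize(f[...,::-1][150:300,150:400],None,fx=3,fy=3))
E
python3 m.py
```

```text
top 7151.0 (239, 188, 124, 87)
plate rect mm ((526.7770385742188, 4.103546142578125), (247.46884155273438, 138.197021484375), 77.28907775878906)
line px [256 210  91  42 486]
line centroid [0.52692625 0.00420157] [ 0.48332675 -0.09320372] [0.57154709 0.10106162]
26 [283.61538462 212.34615385] [0.56645003 0.0414067 ]
17 [273. 214.] [0.56280483 0.06437575]
76 [260.43421053 221.53947368] [0.54642483 0.09146633]
17 [293. 219.] [0.55207512 0.02111472]
22 [301.  230.5] [0.52727115 0.00390323]
73 [341.53424658 240.21917808] [ 0.50650528 -0.08348551]
22 [309.  242.5] [ 0.50150259 -0.0132272 ]
17 [330. 247.] [ 0.49192058 -0.05841863]
27 [319. 249.] [ 0.4876088  -0.03467517]
[[300.90816775 230.72912063]]
scene 5865.0 (157, 195, 122, 92)
scene 6977.5 (0, 0, 139, 138)
plate rect mm ((523.4022827148438, -33.543968200683594), (178.04544067382812, 142.2402801513672), 77.39238739013672)
line px [187 214  86  35 483]
line centroid [ 0.51474078 -0.03140396] [ 0.48322313 -0.09504361] [0.56933927 0.03826863]
38 [223.36842105 216.39473684] [ 0.50306193 -0.01414253]
36 [209.5 218.5] [ 0.48924591 -0.03312634]
36 [240.72222222 218.27777778] [0.52773005 0.00273836]
42 [259.         220.30952381] [0.55362042 0.02032794]
42 [200.04761905 227.64285714] [ 0.4925421  -0.05700258]
110 [193.61818182 242.64545455] [ 0.50840366 -0.08445148]
[[223.26956118 229.28708385]]
```

```bash
cat > fit.py <<'E'
from h import *
y=np.array([-90,-67.5,-45,-22.5,0,22.5,45,67.5,90])/1000; x=.03*np.sin(np.pi*y/.09)
D=np.c_[x,y]
top=np.array([[.50651,-.08349],[.49192,-.05842],[.48761,-.03468],[.5015,-.01323],[.52727,.0039],[.55208,.02111],[.56645,.04141],[.5628,.06438],[.54642,.09147]])
sc=np.array([[.5084,-.08445],[.49254,-.057],[.48925,-.03313],[.50306,-.01414],[.52773,.00274],[.55362,.02033]])
def fit(A,B):
    a=A.mean(0);b=B.mean(0);U,S,V=np.linalg.svd((A-a).T@(B-b));R=V.T@np.diag([1,np.sign(np.linalg.det(V.T@U.T))])@U.T
    t=b-R@a; print(np.degrees(np.arctan2(R[1,0],R[0,0])),t,"res mm",np.linalg.norm(A@R.T+t-B,axis=1).round(4)*1000); return R,t
fit(D,top); fit(D[:6],sc)
R,t=fit(np.r_[D,D[:6]],np.r_[top,sc])
W=D@R.T+t; print(W.round(4))
np.savez("unit.npz",R=R,t=t,W=W)
E
python3 fit.py
```

```text
-12.650608217966148 [0.52695111 0.00360556] res mm [1.  0.9 1.  0.5 0.4 0.5 0.6 0.6 0.2]
-12.921739186674554 [0.52829989 0.00337828] res mm [0.3 0.7 0.7 0.6 0.9 0.5]
-12.54166747374453 [0.52740826 0.00355647] res mm [1.6 0.7 1.1 0.7 0.4 0.9 0.4 0.5 0.5 0.6 0.9 1.2 1.3 0.9 0.9]
[[ 0.5079 -0.0843]
 [ 0.492  -0.0577]
 [ 0.4884 -0.0339]
 [ 0.5018 -0.0138]
 [ 0.5274  0.0036]
 [ 0.553   0.0209]
 [ 0.5665  0.041 ]
 [ 0.5628  0.0648]
 [ 0.547   0.0914]]
```

Emit:
play_rows(commands=[[[0,-1,-1.2],[0,0,0]],[[0,-3,-3.6],[0,0,0]],[[0,-5.2,-6],[0,0,0]],[[0,-7.5,-8.8],[0,0,0]],[[0,-10,-11.8],[0,0,0]],[[0,-12.5,-14.7],[0,0,0]],[[0,-15,-17.6],[0,0,0]],[[0,-17.5,-20.6],[0,0,0]],[[0,-20,-23.5],[0,0,0]],[[0,-22,-25.8],[0,0,0]]], gripper=0)

```text
time: 1.2
tcp_pos: [0.3362, -0.31, 0.2116]
orientation: [[-0.0, 0.222, -0.975], [0.002, -0.975, -0.222], [-1.0, -0.002, -0.0]]
wrist_force: [-0.0, -0.6, 1.1]
grip_width: 0.0001
```

```bash
cat > d.py <<'E'
import sys
from h import *
from scipy.spatial.transform import Rotation as Ro
R0=np.array([[0,.220921,-.975292],[0,-.975292,-.220921],[-1,0,0]])
u=np.load("unit.npz"); s=robot.sense(); p=s["tcp_pos"];O=s["orientation"]
def tgt(xy,z): return (O.T@(np.array([*xy,z])-p)*100).round(2)
print("t",s["time"],"tcp",p.round(4),"F",s["wrist_force"].round(2),"w",round(s["grip_width"],4),"j",s["joints"].round(2))
print("turn deg",np.degrees(Ro.from_matrix(O.T@R0).as_rotvec()).round(2))
U=(u["R"].T@(p[:2]-u["t"]))*1000; print("unit mm",U.round(1),"line x here",round(30*np.sin(np.pi*U[1]/90),1))
E
cat > d1.py <<'E'
from d import *
print(tgt(u["W"][0],.10))
E
python3 d1.py
```

```text
t 1.2 tcp [ 0.3362 -0.31    0.2116] F [-0.03 -0.63  1.06] w 0.0001 j [-0.9   0.15  1.8   0.    1.19  0.45]
turn deg [ 0.04 -0.03  0.12]
unit mm [-118.5 -347.6] line x here 12.6
[ 11.21 -18.18 -21.73]
```

Emit:
play_rows(commands=[[[0,-2,-2.4],[0,0,0]],[[0,-4,-4.8],[0,0,0]],[[0,-6.5,-7.8],[0,0,0]],[[0,-9,-10.8],[0,0,0]],[[0.5,-11.5,-13.8],[0,0,0]],[[2,-13.8,-16.5],[0,0,0]],[[3.5,-16,-19],[0,0,0]],[[5,-17.5,-20.9],[0,0,0.1]],[[6.5,-18.2,-21.7],[0,0,0.1]],[[7,-18.2,-21.7],[0,0,0.1]]])

```text
time: 2.2
tcp_pos: [0.5065, -0.0818, 0.1407]
orientation: [[-0.002, 0.224, -0.975], [0.002, -0.975, -0.224], [-1.0, -0.002, 0.002]]
wrist_force: [-0.6, 0.4, 0.0]
grip_width: 0.0
```

```bash
python3 d1.py; python3 - <<'E'
from h import *
f=[]
for n in ("top","scene","wrist"):
    im=viewer.get_image(n); cv2.imwrite(f"pics/{n}1.png",im["frame"][:,:,::-1])
    s=robot.sense(); tip=s["tcp_pos"]+.011*s["orientation"][:,0]; print(n,proj(im,[tip,[*tip[:2],.046],[.5079,-.0843,.046]]).round(1))
E
python3 - <<'E'
import cv2,numpy as np
a=cv2.imread("pics/top1.png")[150:300,200:400];b=cv2.imread("pics/scene1.png")[120:320,100:360]
cv2.imwrite("pics/tc1.png",cv2.resize(a,None,fx=3,fy=3));cv2.imwrite("pics/sc1.png",cv2.resize(b,None,fx=3,fy=3))
E
```

```text
t 2.2 tcp [ 0.5065 -0.0818  0.1407] F [-0.64  0.42  0.  ] w 0.0 j [-0.3   0.32  1.78  0.    1.05  1.05]
turn deg [0.19 0.09 0.13]
unit mm [ -1.8 -87.9] line x here -2.2
[ 4.07  0.28 -0.08]
top [[348.8 240.3]
 [341.2 240.5]
 [341.9 239.6]]
scene [[185.  206.4]
 [193.1 241.5]
 [193.5 242.4]]
wrist [[278.7 243.6]
 [278.5 206.7]
 [279.1 205.4]]
```

View pics/wrist1.png

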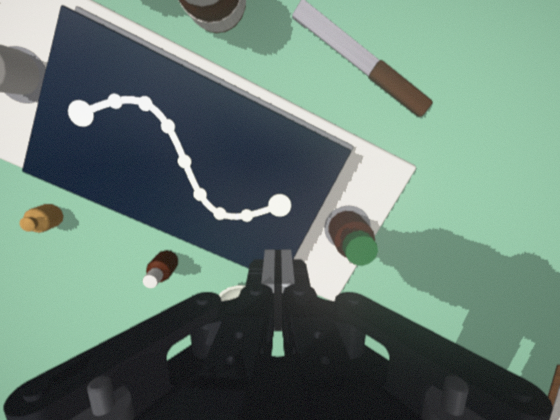

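View pics/sc1.png

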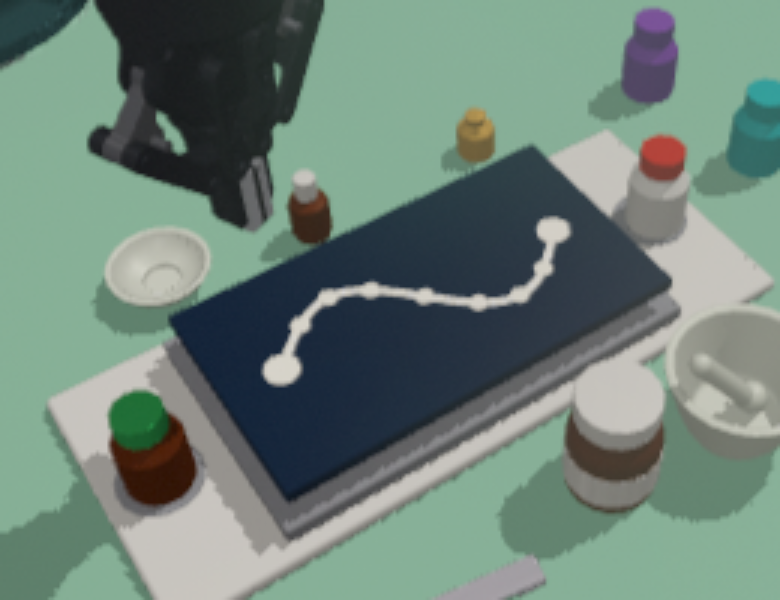

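View pics/tc1.png

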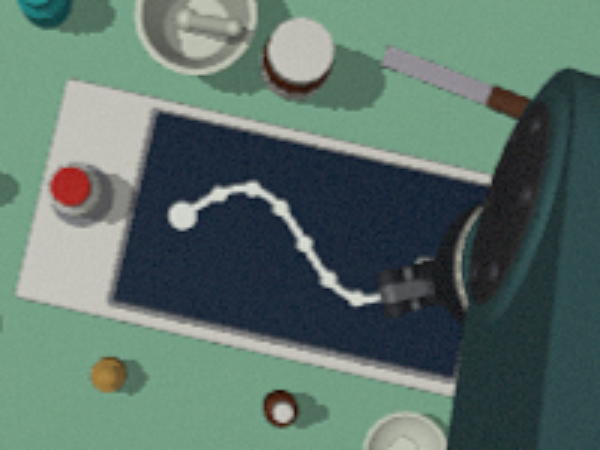

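```bash
python3 - <<'E'
from h import *
s=robot.sense();O=s["orientation"];p=s["tcp_pos"];print(s["time"],p)
for n,b in (("scene",(150,150,220,220)),("wrist",(220,220,340,320))):
    a=cv2.imread(f"pics/{n}1.png")[b[1]:b[3],b[0]:b[2]];cv2.imwrite(f"pics/z{n}.png",cv2.resize(a,None,fx=6,fy=6,interpolation=cv2.INTER_NEAREST))
for n in ("scene","wrist","top"):
    im=viewer.get_image(n)
    for dx in (-.02,-.01,0,.011): print(n,dx,proj(im,[p+O@[dx,y,z] for y,z in((0,0),(0,.011),(0,-.011),(-.011,0),(.011,0))]).round(1).tolist())
E
```

```text
2.35 [ 0.50658614 -0.08412663  0.14210287]
scene -0.02 [[181.3, 191.6], [175.0, 188.8], [187.7, 194.4], [186.2, 186.7], [176.4, 196.6]]
scene -0.01 [[182.5, 196.5], [176.2, 193.7], [188.8, 199.4], [187.2, 191.7], [177.6, 201.5]]
scene 0 [[183.6, 201.3], [177.4, 198.5], [189.8, 204.2], [188.3, 196.5], [178.8, 206.3]]
scene 0.011 [[184.8, 206.5], [178.7, 203.7], [190.9, 209.3], [189.4, 201.6], [180.1, 211.4]]
wrist -0.02 [[276.5, 266.8], [276.5, 285.4], [276.5, 247.3], [255.6, 266.8], [297.5, 266.8]]
wrist -0.01 [[276.6, 258.5], [276.6, 276.3], [276.6, 240.1], [256.8, 258.5], [296.3, 258.5]]
wrist 0 [[276.6, 251.2], [276.6, 268.1], [276.6, 233.6], [257.9, 251.2], [295.3, 251.2]]
wrist 0.011 [[276.7, 244.0], [276.7, 260.1], [276.7, 227.3], [259.0, 244.0], [294.3, 244.0]]
top -0.02 [[353.0, 239.8], [354.4, 245.5], [351.6, 234.0], [347.3, 241.1], [358.7, 238.5]]
top -0.01 [[351.9, 239.8], [353.3, 245.5], [350.5, 234.1], [346.3, 241.1], [357.5, 238.5]]
top 0 [[350.8, 239.8], [352.2, 245.5], [349.5, 234.2], [345.3, 241.1], [356.4, 238.6]]
top 0.011 [[349.7, 239.9], [351.0, 245.4], [348.4, 234.4], [344.2, 241.1], [355.2, 238.6]]
```

View pics/zscene.png

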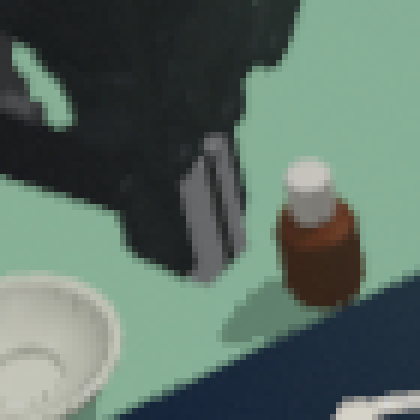

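View pics/zwrist.png

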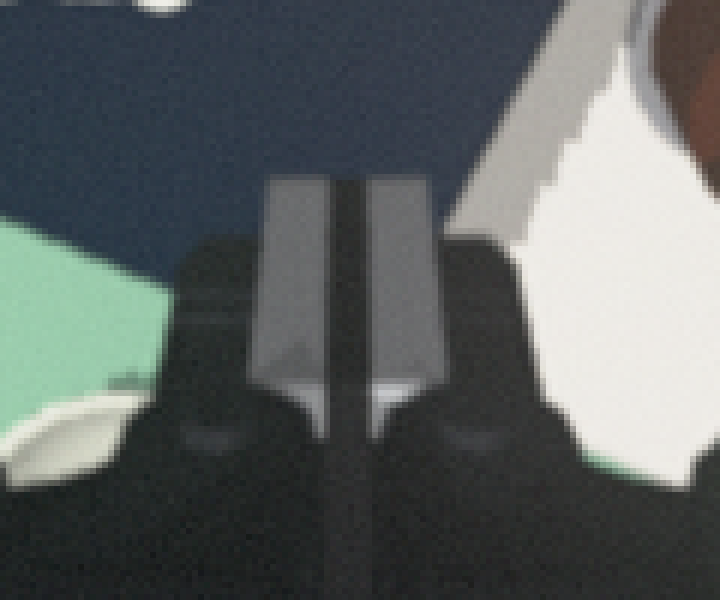

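```bash
python3 - <<'E'
from h import *
s=robot.sense();O=s["orientation"];p=s["tcp_pos"]
def ray(im,q):
    c=im["pose"][:3,3]; w=cast(im,q,0)[0]; d=w-c; return c,d/np.linalg.norm(d)
A=viewer.get_image("scene");B=viewer.get_image("wrist")
print("wrist cam in tool",O.T@(B["pose"][:3,3]-p), (O.T@B["pose"][:3,:3]).round(2).tolist())
for qa,qb in (((186,194.5),(278,249.5)),((183.5,196.5),(286,249.5)),((189,191),(270,249.5))):
    c1,d1=ray(A,qa);c2,d2=ray(B,qb)
    M=np.c_[d1,-d2];k=np.linalg.lstsq(M,c2-c1,rcond=None)[0]
    x1=c1+k[0]*d1;x2=c2+k[1]*d2; print("pt tool mm",(O.T@((x1+x2)/2-p)*1000).round(1),"gap",np.linalg.norm(x1-x2)*1000)
for n,im in(("scene",A),("wrist",B)): cv2.imwrite(f"pics/{n}2.png",im["frame"][:,:,::-1])
a=cv2.imread("pics/scene2.png")[120:240,110:260];cv2.imwrite("pics/zs2.png",cv2.resize(a,None,fx=5,fy=5,interpolation=cv2.INTER_CUBIC))
print(robot.sense()["grip_width"],s["time"])
E
```

```text
wrist cam in tool [-1.62047171e-01  7.50655671e-05 -7.18820175e-02] [[0.0, 0.28, -0.96], [1.0, -0.0, 0.0], [-0.0, -0.96, -0.28]]
pt tool mm [-19.5   0.4  -9.1] gap 0.8827317656211505
pt tool mm [-18.9   4.7  -8.4] gap 1.6480867854828718
pt tool mm [-24.2  -3.7 -11.5] gap 0.13121762030860668
-6.0450420309558756e-05 2.5
```

View pics/zs2.png

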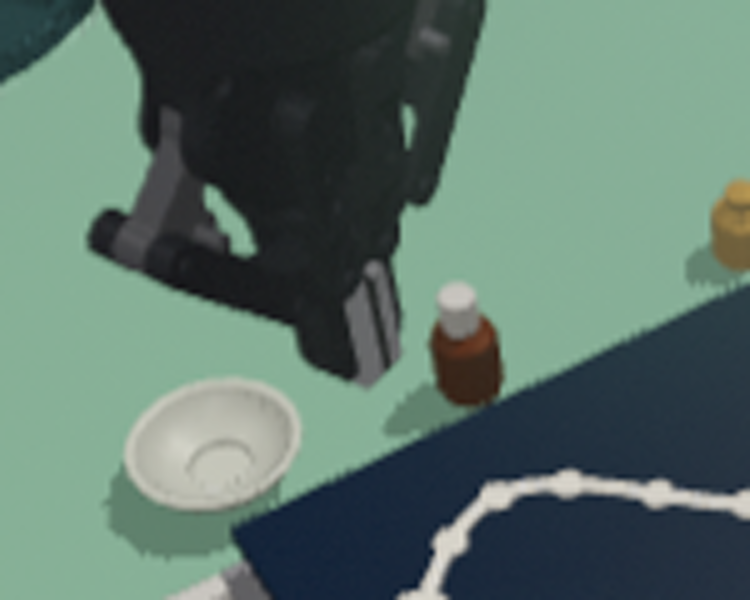

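```bash
sed -i 's/tgt(u\["W"\]\[0\],.10)/tgt(u["W"][0],.066)/' d1.py; python3 d1.py
```

```text
t 2.6 tcp [ 0.5076 -0.0849  0.1428] F [-0.03 -0.07  0.24] w -0.0001 j [-0.3   0.31  1.78  0.    1.05  1.05]
turn deg [-0.02 -0.09 -0.01]
unit mm [ -0.1 -90.7] line x here 0.7
[ 7.68 -0.06 -0.02]
```

Emit:
play_rows(commands=[[[1,0,0],[0,0,0]],[[2.3,-0.05,0],[0,0,0]],[[3.6,-0.05,0],[0,0,0]],[[4.8,-0.05,0],[0,0,0]],[[6,-0.05,0],[0,0,0]],[[6.8,-0.05,0],[0,0,0]],[[7.3,-0.05,0],[0,0,0]],[[7.6,-0.05,0],[0,0,0]],[[7.6,-0.05,0],[0,0,0]],[[7.6,-0.05,0],[0,0,0]]])

```text
time: 3.6
tcp_pos: [0.508, -0.0845, 0.0671]
orientation: [[0.002, 0.221, -0.975], [-0.0, -0.975, -0.221], [-1.0, 0.001, -0.002]]
wrist_force: [-0.2, 0.2, 0.4]
grip_width: -0.0003
```

```bash
cat > look.py <<'E'
import sys
from h import *
k=sys.argv[1]
s=robot.sense();tip=s["tcp_pos"]+.011*s["orientation"][:,0]
for n,z in (("scene",4),("wrist",3)):
    im=viewer.get_image(n); q=proj(im,[tip])[0]; print(n,"stated tip px",q.round(1))
    x,y=int(q[0])-70,int(q[1])-70
    y=max(y,0);a=im["frame"][y:y+140,x:x+180,::-1]; print("crop origin",x,y,"scale",z)
    cv2.imwrite(f"pics/{n}_{k}.png",cv2.resize(a,None,fx=z,fy=z,interpolation=cv2.INTER_CUBIC))
E
python3 d1.py; python3 look.py 3
```

```text
t 3.6 tcp [ 0.508  -0.0845  0.0671] F [-0.16  0.16  0.43] w -0.0003 j [-0.3   0.42  1.85  0.    0.87  1.05]
turn deg [-0.01 -0.12 -0.03]
unit mm [  0.2 -90.2] line x here 0.2
[ 0.11 -0.02  0.01]
scene stated tip px [192.5 238.7]
crop origin 122 168 scale 4
wrist stated tip px [277.5 243.7]
crop origin 207 173 scale 3
```

View pics/scene_3.png

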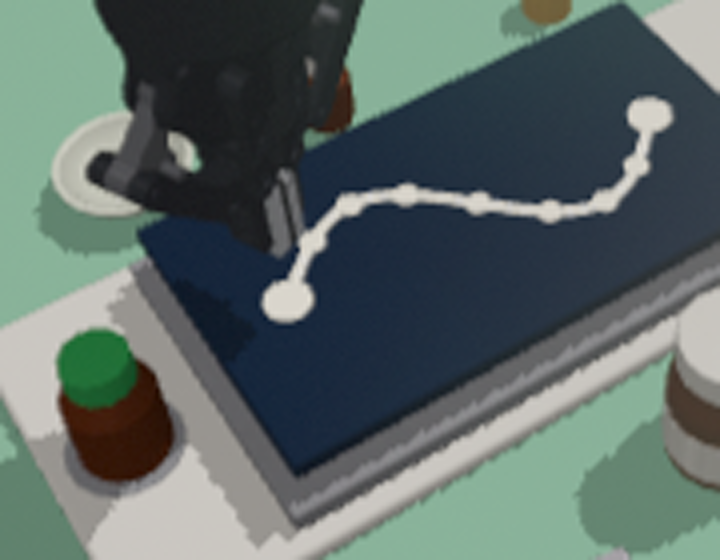

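View pics/wrist_3.png

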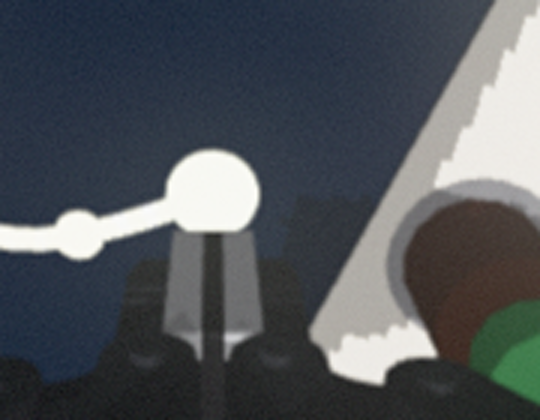

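Emit:
play_rows(commands=[[[0.2,0,0],[0,0,0]],[[0.4,0,0],[0,0,0]],[[0.6,0,0],[0,0,0]],[[0.8,0,0],[0,0,0]],[[1.0,0,0],[0,0,0]],[[1.1,0,0],[0,0,0]],[[1.2,0,0],[0,0,0]],[[1.3,0,0],[0,0,0]],[[1.3,0,0],[0,0,0]]])

```text
time: 4.6
tcp_pos: [0.508, -0.0846, 0.0542]
orientation: [[0.002, 0.221, -0.975], [-0.0, -0.975, -0.221], [-1.0, 0.001, -0.002]]
wrist_force: [-0.5, -0.3, -0.5]
grip_width: -0.0002
```

```bash
python3 d1.py; python3 look.py 4
```

```text
t 4.6 tcp [ 0.508  -0.0846  0.0542] F [-0.46 -0.34 -0.51] w -0.0002 j [-0.3   0.44  1.86  0.    0.84  1.05]
turn deg [-0.01 -0.13 -0.04]
unit mm [  0.2 -90.2] line x here 0.2
[-1.18 -0.03  0.01]
scene stated tip px [193.7 243.6]
crop origin 123 173 scale 4
wrist stated tip px [277.5 243.7]
crop origin 207 173 scale 3
```

View pics/scene_4.png

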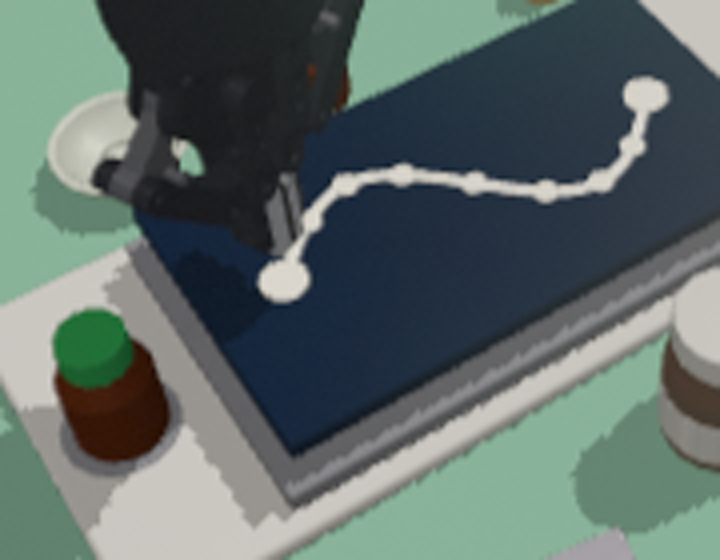

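```bash
python3 - <<'E'
from h import *
s=robot.sense();O=s["orientation"];p=s["tcp_pos"];im=viewer.get_image("scene")
c=im["pose"][:3,3]
for q in ((123+95/4,173+178/4),(123+110/4,173+190/4),(123+150/4,173+212/4),(123+265/4,173+250/4),(123+283/4,173+256/4)):
  for zz in (-.011,0.,):
    w=cast(im,q,0)[0]; d=O.T@(w-c); o=O.T@(c-p); k=(zz-o[2])/d[2]; x=o+k*d
    print(np.round(q,1),zz,"tool mm",(x*1000).round(1),"world",(p+O@x).round(4))
# bottle in tool
m=cv2.cvtColor(im["frame"],cv2.COLOR_RGB2HSV);g=((m[...,0]>50)&(m[...,0]<75)&(m[...,1]>150)&(m[...,2]<180)).astype(np.uint8);g[:,:100]=0;g[:200]=0;g[300:]=0;g[:,200:]=0
M=cv2.moments(g,True);b=cast(im,(M["m10"]/M["m00"],M["m01"]/M["m00"]),.068)[0];print("green cap",b,"tool",(O.T@(b-p)*1000).round(1))
E
```

```text
[146.8 217.5] -0.011 tool mm [-136.5   75.3  -11. ] world [ 0.5351 -0.1555  0.1909]
[146.8 217.5] 0.0 tool mm [-122.2   67.5    0. ] world [ 0.5227 -0.1503  0.1765]
[150.5 220.5] -0.011 tool mm [-127.    71.6  -11. ] world [ 0.5343 -0.1519  0.1814]
[150.5 220.5] 0.0 tool mm [-112.3   63.6    0. ] world [ 0.5219 -0.1465  0.1667]
[160.5 226. ] -0.011 tool mm [-103.7   59.7  -11. ] world [ 0.5318 -0.1404  0.158 ]
[160.5 226. ] 0.0 tool mm [-88.1  51.3   0. ] world [ 0.5192 -0.1346  0.1424]
[189.2 235.5] -0.011 tool mm [-34.1  15.3 -11. ] world [ 0.5221 -0.097   0.0884]
[189.2 235.5] 0.0 tool mm [-15.9   5.2   0. ] world [ 0.5092 -0.0896  0.0702]
[193.8 237. ] -0.011 tool mm [-21.3   7.1 -11. ] world [ 0.5204 -0.0891  0.0756]
[193.8 237. ] 0.0 tool mm [-2.6 -3.3  0. ] world [ 0.5074 -0.0813  0.0569]
green cap [ 0.49531006 -0.16133193  0.068     ] tool [-13.7  72.1  29.4]
```

Emit:
play_rows(commands=[[[0.2,0,0],[0,0,0]],[[0.4,0,0],[0,0,0]],[[0.6,0,0],[0,0,0]],[[0.8,0,0],[0,0,0]],[[1.0,0,0],[0,0,0]],[[1.2,0,0],[0,0,0]],[[1.4,0,0],[0,0,0]],[[1.6,0,0],[0,0,0]],[[1.6,0,0],[0,0,0]]])

```text
time: 5.65
tcp_pos: [0.508, -0.0845, 0.038]
orientation: [[0.002, 0.221, -0.975], [-0.0, -0.975, -0.221], [-1.0, 0.001, -0.002]]
wrist_force: [0.6, -0.4, 0.4]
grip_width: 0.0003
```

```bash
python3 d1.py; python3 look.py 5
```

```text
t 5.65 tcp [ 0.508  -0.0845  0.038 ] F [ 0.63 -0.36  0.35] w 0.0003 j [-0.3   0.47  1.87  0.    0.8   1.05]
turn deg [-0.01 -0.12 -0.03]
unit mm [  0.2 -90.2] line x here 0.2
[-2.8  -0.02  0.  ]
scene stated tip px [195.  249.5]
crop origin 125 179 scale 4
wrist stated tip px [277.5 243.7]
crop origin 207 173 scale 3
```

View pics/scene_5.png

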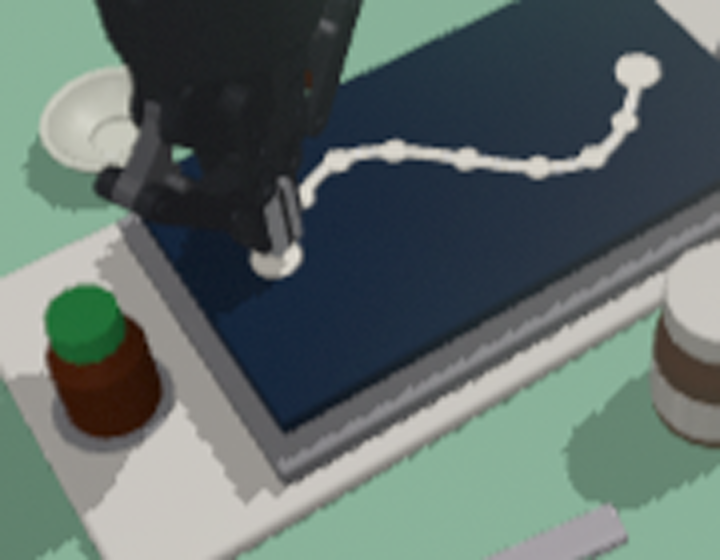

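View pics/wrist_5.png

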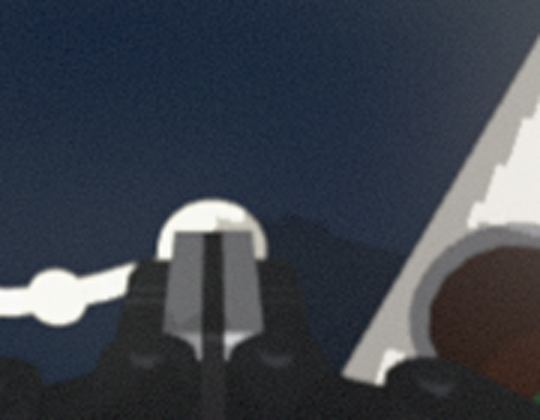

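Emit:
play_rows(commands=[[[0.15,0,0],[0,0,0]],[[0.3,0,0],[0,0,0]],[[0.45,0,0],[0,0,0]],[[0.6,0,0],[0,0,0]],[[0.75,0,0],[0,0,0]],[[0.8,0,0],[0,0,0]]])

```text
time: 6.35
tcp_pos: [0.5081, -0.0845, 0.03]
orientation: [[0.002, 0.221, -0.975], [-0.0, -0.975, -0.221], [-1.0, 0.001, -0.002]]
wrist_force: [0.1, -0.1, 0.5]
grip_width: -0.0002
```

```bash
python3 d1.py; python3 look.py 6
```

```text
t 6.35 tcp [ 0.5081 -0.0845  0.03  ] F [ 0.05 -0.06  0.52] w -0.0002 j [-0.3   0.48  1.88  0.    0.78  1.05]
turn deg [-0.01 -0.12 -0.03]
unit mm [  0.2 -90.2] line x here 0.2
[-3.6  -0.03  0.01]
scene stated tip px [195.7 252.4]
crop origin 125 182 scale 4
wrist stated tip px [277.6 243.7]
crop origin 207 173 scale 3
```

View pics/scene_6.png

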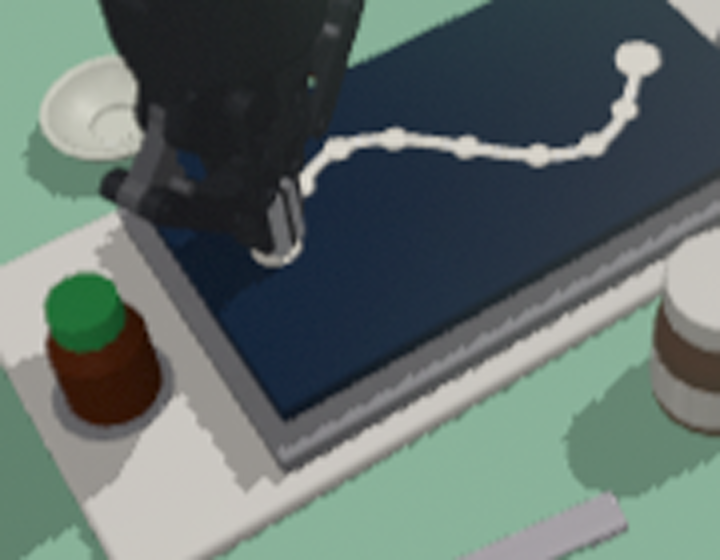

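View pics/wrist_6.png

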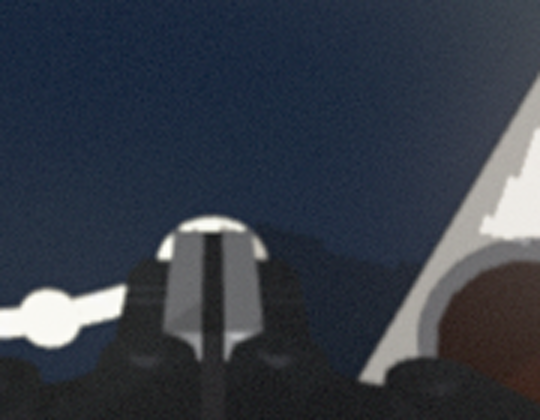

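Emit:
play_rows(commands=[[[0.1,0,0],[0,0,0]],[[0.2,0,0],[0,0,0]],[[0.3,0,0],[0,0,0]],[[0.4,0,0],[0,0,0]],[[0.4,0,0],[0,0,0]]])

```text
time: 6.95
tcp_pos: [0.5081, -0.0845, 0.0261]
orientation: [[0.002, 0.221, -0.975], [-0.0, -0.975, -0.221], [-1.0, 0.001, -0.002]]
wrist_force: [-0.6, -0.8, 1.1]
grip_width: -0.0004
```

Emit:
play_rows(commands=[[[0.1,0,0],[0,0,0]],[[0.2,0,0],[0,0,0]],[[0.2,0,0],[0,0,0]]])

```text
time: 7.25
tcp_pos: [0.5081, -0.0845, 0.024]
orientation: [[0.002, 0.221, -0.975], [-0.0, -0.975, -0.221], [-1.0, 0.001, -0.002]]
wrist_force: [-0.3, 0.6, 1.8]
grip_width: 0.0004
```

Emit:
play_rows(commands=[[[0.1,0,0],[0,0,0]],[[0.2,0,0],[0,0,0]],[[0.2,0,0],[0,0,0]]])

```text
time: 7.55
tcp_pos: [0.5081, -0.0845, 0.022]
orientation: [[0.002, 0.221, -0.975], [-0.0, -0.975, -0.221], [-1.0, 0.001, -0.002]]
wrist_force: [-1.1, 0.6, 2.4]
grip_width: 0.0001
```

```bash
python3 look.py 7; python3 - <<'E'
from h import *
F=[]
for i in range(8):
    viewer.get_image("wrist"); F.append(robot.sense()["wrist_force"])
print(np.mean(F,0),np.std(F,0)); s=robot.sense(); print(s["tcp_pos"],s["time"])
E
```

```text
scene stated tip px [196.4 255.2]
crop origin 126 185 scale 4
wrist stated tip px [277.5 243.7]
crop origin 207 173 scale 3
[-0.76803106 -0.02599739  2.65159422] [0.36056141 0.44653777 0.54042854]
[ 0.5081224  -0.08455366  0.0220403 ] 8.05
```

View pics/scene_7.png

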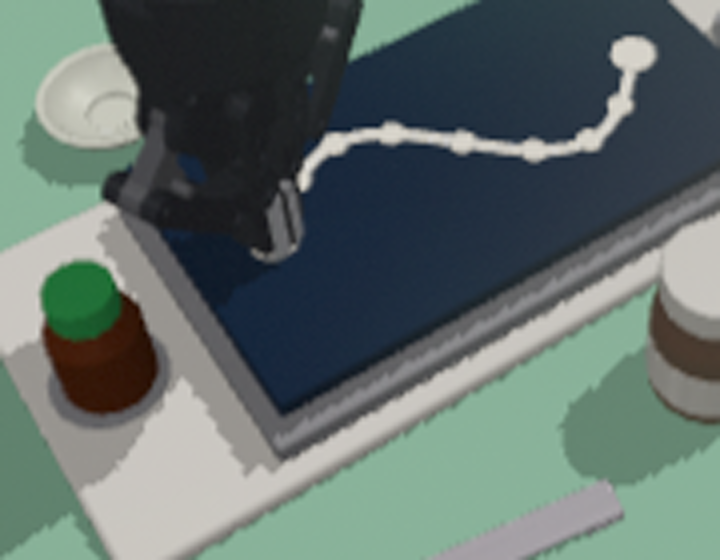

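View pics/wrist_7.png

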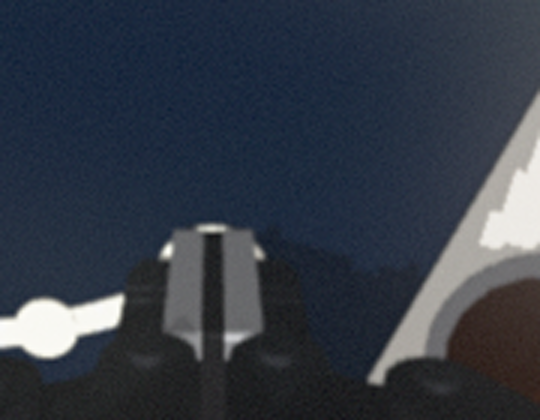

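```bash
cat > nx.py <<'E'
from d import *
Y=np.linspace(-90,90,3601);X=30*np.sin(np.pi*Y/90);S=np.r_[0,np.cumsum(np.hypot(np.diff(X),np.diff(Y)))]
k=np.argmin(np.hypot(X-U[0],Y-U[1])); s0=S[k]; print("s",s0,"of",S[-1],"off-line mm",np.hypot(X-U[0],Y-U[1]).min().round(2))
out=[]
for i in range(1,11):
    ss=min(s0+[1.5,4,7.5,11,14.5,18,21.5,25,27.5,29][i-1],S[-1]); q=np.array([np.interp(ss,S,X),np.interp(ss,S,Y)])/1000
    v=tgt(u["R"]@q+u["t"],.022); out.append([[round(round(a*20)/20,2)+0.0 for a in v],[0,0,0]])
print(out)
E
python3 nx.py
```

```text
t 8.05 tcp [ 0.5081 -0.0846  0.022 ] F [-0.47  0.58  2.88] w -0.0001 j [-0.3   0.49  1.88  0.    0.76  1.05]
turn deg [-0.01 -0.12 -0.04]
unit mm [  0.3 -90.2] line x here 0.2
s 0.0 of 222.16585351641845 off-line mm 0.36
[[[0.0, -0.15, 0.05], [0, 0, 0]], [[0.0, -0.4, 0.15], [0, 0, 0]], [[0.0, -0.75, 0.3], [0, 0, 0]], [[0.0, -1.05, 0.4], [0, 0, 0]], [[0.0, -1.4, 0.55], [0, 0, 0]], [[0.0, -1.7, 0.65], [0, 0, 0]], [[0.0, -2.05, 0.75], [0, 0, 0]], [[0.0, -2.4, 0.85], [0, 0, 0]], [[0.0, -2.65, 0.9], [0, 0, 0]], [[0.0, -2.8, 0.95], [0, 0, 0]]]
```

Emit:
play_rows(commands=[[[0,-0.15,0.05],[0,0,0]],[[0,-0.4,0.15],[0,0,0]],[[0,-0.75,0.3],[0,0,0]],[[0,-1.05,0.4],[0,0,0]],[[0,-1.4,0.55],[0,0,0]],[[0,-1.7,0.65],[0,0,0]],[[0,-2.05,0.75],[0,0,0]],[[0,-2.4,0.85],[0,0,0]],[[0,-2.65,0.9],[0,0,0]],[[0,-2.8,0.95],[0,0,0]]])

```text
time: 9.05
tcp_pos: [0.4925, -0.0591, 0.022]
orientation: [[0.002, 0.221, -0.975], [-0.0, -0.975, -0.221], [-1.0, 0.001, -0.002]]
wrist_force: [1.0, -2.0, 2.4]
grip_width: 0.0002
```

```bash
python3 nx.py
```

```text
t 9.05 tcp [ 0.4925 -0.0591  0.022 ] F [ 1.01 -1.95  2.43] w 0.0002 j [-0.26  0.48  1.92  0.    0.74  1.09]
turn deg [-0.   -0.12 -0.03]
unit mm [-20.5 -68.7] line x here -20.3
s 29.58321454535591 of 222.16585351641845 off-line mm 0.14
[[[0.0, -0.15, 0.0], [0, 0, 0]], [[0.0, -0.4, 0.05], [0, 0, 0]], [[0.0, -0.75, 0.1], [0, 0, 0]], [[0.0, -1.1, 0.15], [0, 0, 0]], [[0.0, -1.45, 0.1], [0, 0, 0]], [[0.0, -1.8, 0.1], [0, 0, 0]], [[0.0, -2.15, 0.0], [0, 0, 0]], [[0.0, -2.45, -0.1], [0, 0, 0]], [[0.0, -2.7, -0.2], [0, 0, 0]], [[0.0, -2.8, -0.3], [0, 0, 0]]]
```

Emit:
play_rows(commands=[[[0,-0.15,0],[0,0,0]],[[0,-0.4,0.05],[0,0,0]],[[0,-0.75,0.1],[0,0,0]],[[0,-1.1,0.15],[0,0,0]],[[0,-1.45,0.1],[0,0,0]],[[0,-1.8,0.1],[0,0,0]],[[0,-2.15,0],[0,0,0]],[[0,-2.45,-0.1],[0,0,0]],[[0,-2.7,-0.2],[0,0,0]],[[0,-2.8,-0.3],[0,0,0]]])

```text
time: 10.05
tcp_pos: [0.4887, -0.0307, 0.0219]
orientation: [[0.001, 0.221, -0.975], [0.0, -0.975, -0.221], [-1.0, 0.0, -0.001]]
wrist_force: [-2.2, -1.2, 3.5]
grip_width: -0.0003
```

```bash
python3 nx.py; python3 look.py 8
```

```text
t 10.05 tcp [ 0.4887 -0.0307  0.0219] F [-2.16 -1.23  3.51] w -0.0003 j [-0.2   0.47  1.94  0.    0.73  1.14]
turn deg [ 0.02 -0.06 -0.01]
unit mm [-30.3 -41.9] line x here -29.8
s 58.64806924526431 of 222.16585351641845 off-line mm 0.5
[[[0.0, -0.1, -0.15], [0, 0, 0]], [[0.0, -0.3, -0.3], [0, 0, 0]], [[0.0, -0.55, -0.5], [0, 0, 0]], [[0.0, -0.8, -0.8], [0, 0, 0]], [[0.0, -1.0, -1.05], [0, 0, 0]], [[0.0, -1.2, -1.35], [0, 0, 0]], [[0.0, -1.35, -1.65], [0, 0, 0]], [[0.0, -1.5, -1.95], [0, 0, 0]], [[0.0, -1.6, -2.2], [0, 0, 0]], [[0.0, -1.7, -2.35], [0, 0, 0]]]
scene stated tip px [212.5 230.5]
crop origin 142 160 scale 4
wrist stated tip px [277.7 243.9]
crop origin 207 173 scale 3
```

View pics/wrist_8.png

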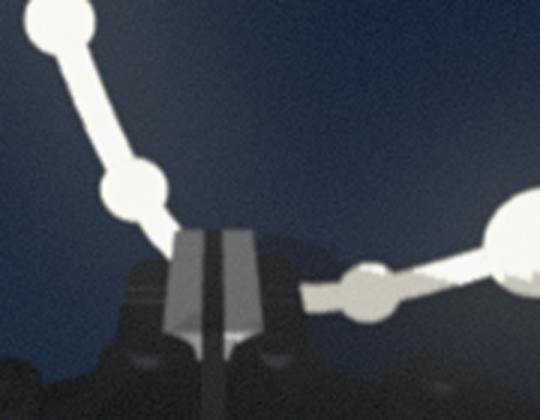

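View pics/scene_8.png

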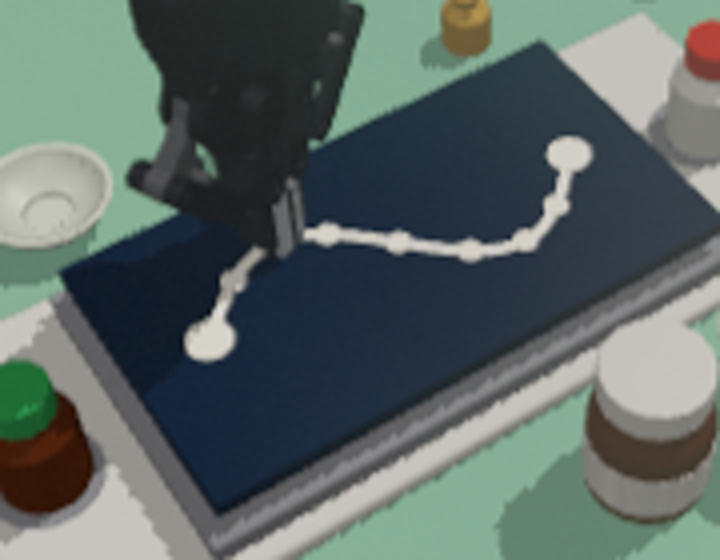

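Both views show the shut tips on the curve near dot 2, with the line running under the pads (crop about 215,270 in the wrist view). Carrying on.

Emit:
play_rows(commands=[[[0,-0.1,-0.15],[0,0,0]],[[0,-0.3,-0.3],[0,0,0]],[[0,-0.55,-0.5],[0,0,0]],[[0,-0.8,-0.8],[0,0,0]],[[0,-1.0,-1.05],[0,0,0]],[[0,-1.2,-1.35],[0,0,0]],[[0,-1.35,-1.65],[0,0,0]],[[0,-1.5,-1.95],[0,0,0]],[[0,-1.6,-2.2],[0,0,0]],[[0,-1.7,-2.35],[0,0,0]]])

```text
time: 11.15
tcp_pos: [0.5082, -0.0087, 0.0219]
orientation: [[0.001, 0.221, -0.975], [0.0, -0.975, -0.221], [-1.0, -0.0, -0.001]]
wrist_force: [-1.3, -2.0, 2.1]
grip_width: 0.0001
```

```bash
python3 nx.py
```

```text
t 11.15 tcp [ 0.5082 -0.0087  0.0219] F [-1.27 -2.04  2.11] w 0.0001 j [-0.15  0.49  1.9   0.    0.76  1.19]
turn deg [ 0.01 -0.08  0.01]
unit mm [-16.1 -16.1] line x here -16.0
s 88.3207724654738 of 222.16585351641845 off-line mm 0.06
[[[0.0, -0.05, -0.15], [0, 0, 0]], [[0.0, -0.15, -0.35], [0, 0, 0]], [[0.0, -0.25, -0.7], [0, 0, 0]], [[0.0, -0.4, -1.05], [0, 0, 0]], [[0.0, -0.5, -1.35], [0, 0, 0]], [[0.0, -0.6, -1.7], [0, 0, 0]], [[0.0, -0.75, -2.0], [0, 0, 0]], [[0.0, -0.85, -2.35], [0, 0, 0]], [[0.0, -0.9, -2.6], [0, 0, 0]], [[0.0, -0.95, -2.75], [0, 0, 0]]]
```

Emit:
play_rows(commands=[[[0,-0.05,-0.15],[0,0,0]],[[0,-0.15,-0.35],[0,0,0]],[[0,-0.25,-0.7],[0,0,0]],[[0,-0.4,-1.05],[0,0,0]],[[0,-0.5,-1.35],[0,0,0]],[[0,-0.6,-1.7],[0,0,0]],[[0,-0.75,-2.0],[0,0,0]],[[0,-0.85,-2.35],[0,0,0]],[[0,-0.9,-2.6],[0,0,0]],[[0,-0.95,-2.75],[0,0,0]]])

```text
time: 12.15
tcp_pos: [0.5332, 0.0068, 0.0219]
orientation: [[0.001, 0.221, -0.975], [0.0, -0.975, -0.221], [-1.0, -0.0, -0.001]]
wrist_force: [-2.2, -1.8, 3.7]
grip_width: 0.0002
```

```bash
python3 nx.py
```

```text
t 12.15 tcp [0.5332 0.0068 0.0219] F [-2.23 -1.83  3.71] w 0.0002 j [-0.12  0.51  1.84  0.    0.79  1.23]
turn deg [ 0.02 -0.08  0.01]
unit mm [5.  4.4] line x here 4.6
s 117.72867416326346 of 222.16585351641845 off-line mm 0.24
[[[0.0, -0.05, -0.15], [0, 0, 0]], [[0.0, -0.15, -0.35], [0, 0, 0]], [[0.0, -0.25, -0.7], [0, 0, 0]], [[0.0, -0.4, -1.05], [0, 0, 0]], [[0.0, -0.5, -1.35], [0, 0, 0]], [[0.0, -0.65, -1.7], [0, 0, 0]], [[0.0, -0.8, -2.0], [0, 0, 0]], [[0.0, -0.95, -2.3], [0, 0, 0]], [[0.0, -1.1, -2.5], [0, 0, 0]], [[0.0, -1.15, -2.65], [0, 0, 0]]]
```

Emit:
play_rows(commands=[[[0,-0.05,-0.15],[0,0,0]],[[0,-0.15,-0.35],[0,0,0]],[[0,-0.25,-0.7],[0,0,0]],[[0,-0.4,-1.05],[0,0,0]],[[0,-0.5,-1.35],[0,0,0]],[[0,-0.65,-1.7],[0,0,0]],[[0,-0.8,-2.0],[0,0,0]],[[0,-0.95,-2.3],[0,0,0]],[[0,-1.1,-2.5],[0,0,0]],[[0,-1.15,-2.65],[0,0,0]]])

```text
time: 13.15
tcp_pos: [0.5567, 0.0241, 0.022]
orientation: [[0.001, 0.221, -0.975], [0.0, -0.975, -0.221], [-1.0, -0.0, -0.002]]
wrist_force: [-1.6, -1.6, 3.2]
grip_width: -0.0004
```

```bash
python3 nx.py; python3 look.py 9
```

```text
t 13.15 tcp [0.5567 0.0241 0.022 ] F [-1.6  -1.56  3.17] w -0.0004 j [-0.08  0.54  1.79  0.    0.82  1.27]
turn deg [ 0.02 -0.09  0.01]
unit mm [24.2 26.4] line x here 23.9
s 146.8970597037424 of 222.16585351641845 off-line mm 0.22
[[[0.0, -0.1, -0.1], [0, 0, 0]], [[0.0, -0.25, -0.3], [0, 0, 0]], [[0.0, -0.45, -0.6], [0, 0, 0]], [[0.0, -0.7, -0.85], [0, 0, 0]], [[0.0, -1.0, -1.05], [0, 0, 0]], [[0.0, -1.3, -1.25], [0, 0, 0]], [[0.0, -1.6, -1.4], [0, 0, 0]], [[0.0, -1.95, -1.5], [0, 0, 0]], [[0.0, -2.15, -1.55], [0, 0, 0]], [[0.0, -2.3, -1.6], [0, 0, 0]]]
scene stated tip px [262.1 232.9]
crop origin 192 162 scale 4
wrist stated tip px [277.6 244. ]
crop origin 207 173 scale 3
```

View pics/wrist_9.png

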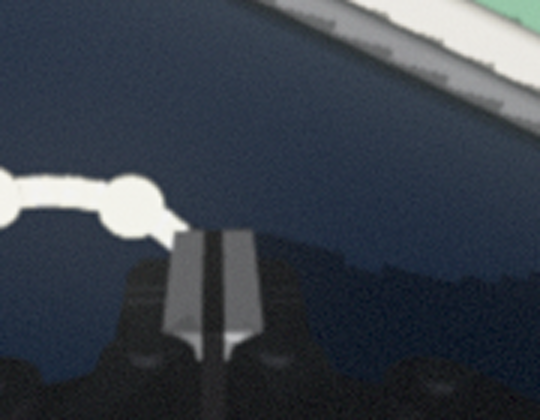

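View pics/scene_9.png

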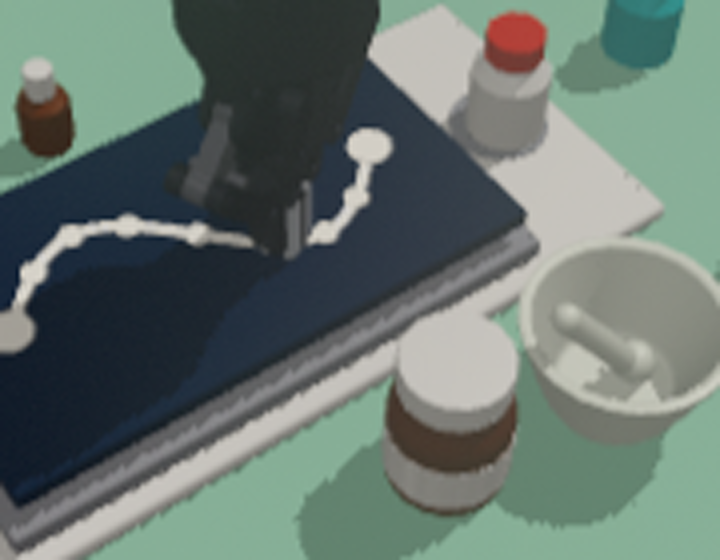

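Tips are on the line just before dot 6 and the force is light.

Emit:
play_rows(commands=[[[0,-0.1,-0.1],[0,0,0]],[[0,-0.25,-0.3],[0,0,0]],[[0,-0.45,-0.6],[0,0,0]],[[0,-0.7,-0.85],[0,0,0]],[[0,-1.0,-1.05],[0,0,0]],[[0,-1.3,-1.25],[0,0,0]],[[0,-1.6,-1.4],[0,0,0]],[[0,-1.95,-1.5],[0,0,0]],[[0,-2.15,-1.55],[0,0,0]],[[0,-2.3,-1.6],[0,0,0]]])

```text
time: 14.25
tcp_pos: [0.5675, 0.0504, 0.022]
orientation: [[0.002, 0.221, -0.975], [0.001, -0.975, -0.221], [-1.0, -0.0, -0.002]]
wrist_force: [-0.1, -1.9, 3.3]
grip_width: 0.0001
```

```bash
python3 nx.py
```

```text
t 14.25 tcp [0.5675 0.0504 0.022 ] F [-0.06 -1.9   3.26] w 0.0001 j [-0.03  0.55  1.76  0.    0.83  1.31]
turn deg [ 0.03 -0.13  0.01]
unit mm [29.  54.4] line x here 28.4
s 176.04423873364107 of 222.16585351641845 off-line mm 0.56
[[[0.0, -0.15, 0.05], [0, 0, 0]], [[0.0, -0.4, 0.05], [0, 0, 0]], [[0.0, -0.75, 0.05], [0, 0, 0]], [[0.0, -1.1, 0.05], [0, 0, 0]], [[0.0, -1.45, 0.15], [0, 0, 0]], [[0.0, -1.8, 0.2], [0, 0, 0]], [[0.0, -2.15, 0.3], [0, 0, 0]], [[0.0, -2.45, 0.4], [0, 0, 0]], [[0.0, -2.7, 0.45], [0, 0, 0]], [[0.0, -2.85, 0.5], [0, 0, 0]]]
```

Emit:
play_rows(commands=[[[0,-0.15,0.05],[0,0,0]],[[0,-0.4,0.05],[0,0,0]],[[0,-0.75,0.05],[0,0,0]],[[0,-1.1,0.05],[0,0,0]],[[0,-1.45,0.15],[0,0,0]],[[0,-1.8,0.2],[0,0,0]],[[0,-2.15,0.3],[0,0,0]],[[0,-2.45,0.4],[0,0,0]],[[0,-2.7,0.45],[0,0,0]],[[0,-2.85,0.5],[0,0,0]]])

```text
time: 15.25
tcp_pos: [0.5562, 0.0773, 0.0221]
orientation: [[0.002, 0.222, -0.975], [0.001, -0.975, -0.222], [-1.0, -0.0, -0.002]]
wrist_force: [-0.2, -2.1, 2.8]
grip_width: 0.0003
```

```bash
python3 nx.py
```

```text
t 15.25 tcp [0.5562 0.0773 0.0221] F [-0.15 -2.14  2.76] w 0.0003 j [0.01 0.54 1.78 0.   0.82 1.36]
turn deg [ 0.04 -0.13  0.01]
unit mm [12.1 78.3] line x here 12.0
s 205.32724801591252 of 222.16585351641845 off-line mm 0.09
[[[0.0, -0.15, 0.05], [0, 0, 0]], [[0.0, -0.4, 0.15], [0, 0, 0]], [[0.0, -0.7, 0.25], [0, 0, 0]], [[0.0, -1.05, 0.4], [0, 0, 0]], [[0.0, -1.35, 0.5], [0, 0, 0]], [[0.0, -1.6, 0.6], [0, 0, 0]], [[0.0, -1.6, 0.6], [0, 0, 0]], [[0.0, -1.6, 0.6], [0, 0, 0]], [[0.0, -1.6, 0.6], [0, 0, 0]], [[0.0, -1.6, 0.6], [0, 0, 0]]]
```

Emit:
play_rows(commands=[[[0,-0.15,0.05],[0,0,0]],[[0,-0.4,0.15],[0,0,0]],[[0,-0.7,0.25],[0,0,0]],[[0,-1.05,0.4],[0,0,0]],[[0,-1.35,0.5],[0,0,0]],[[0,-1.6,0.6],[0,0,0]],[[0,-1.6,0.6],[0,0,0]],[[0,-1.6,0.6],[0,0,0]]])

```text
time: 16.05
tcp_pos: [0.5464, 0.0921, 0.022]
orientation: [[0.001, 0.221, -0.975], [0.001, -0.975, -0.221], [-1.0, -0.001, -0.002]]
wrist_force: [-0.4, 2.4, 2.9]
grip_width: -0.0
```

```bash
python3 nx.py|head -4; python3 look.py 10; python3 - <<'E'
from h import *
F=[]
for i in range(8):
    im=viewer.get_image("scene"); F.append(robot.sense()["wrist_force"])
cv2.imwrite("pics/scene_full.png",im["frame"][...,::-1])
print(np.mean(F,0),np.std(F,0)); s=robot.sense(); print(s["tcp_pos"],s["time"])
E
```

```text
t 16.05 tcp [0.5464 0.0921 0.022 ] F [-0.35  2.41  2.94] w -0.0 j [0.04 0.53 1.79 0.   0.81 1.39]
turn deg [ 0.03 -0.1   0.06]
unit mm [-0.7 90.5] line x here -0.6
s 222.16585351641845 of 222.16585351641845 off-line mm 0.91
scene stated tip px [283.2 208.5]
crop origin 213 138 scale 4
wrist stated tip px [277.5 243.7]
crop origin 207 173 scale 3
[-0.58879883  1.7343954   2.97805606] [0.41630123 0.40208242 0.31556729]
[0.54647115 0.09158836 0.02196314] 16.55
```

View pics/wrist_10.png

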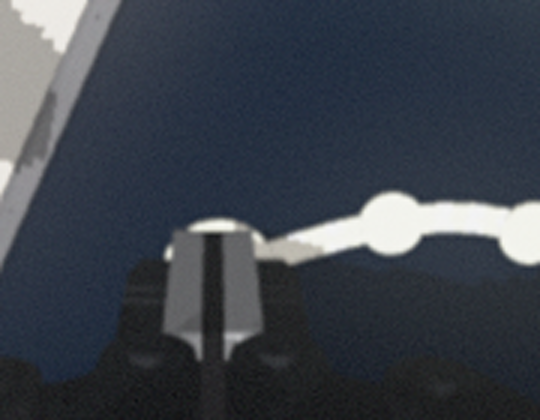

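View pics/scene_full.png

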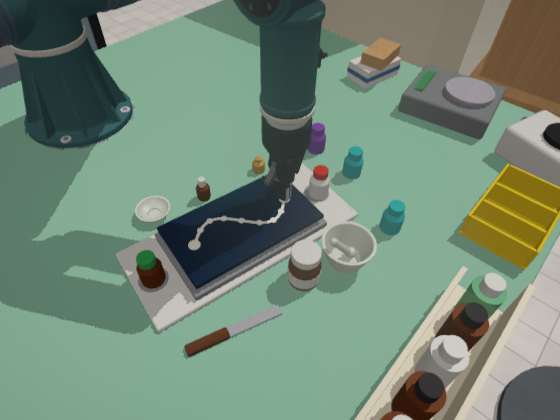

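The tips rest on the last dot, about 2 mm from its centre in the wrist view. The mean force is about 3 N, and the bottles and bystanders are where they were. Handing in.

```bash
python3 -c "
from bench import job
print(job.sign_off())"
```

```text
the job is handed in; nothing more can be done
None
```

I swiped the whole S-line with the fingers shut, from the dot beside the green-capped bottle to the dot beside the red-capped one. I never lifted off, and I handed the job in with the tips still resting on the last dot (time used: about 17 s).

**Last checks:**
- **End position:** the fingertips sit about 1 mm from the fitted end-dot centre by the measured pose. The last wrist picture shows about 2 mm, well inside the 20 mm dot.
- **Path:** the pose checks between moves were within 0.6 mm of the fitted line. That fit itself left up to about 1.6 mm of error on single dots.
- **Pressing:** the mean upward force was 2.65 N (about 4.3 mm of travel) at the start and 2.98 N (about 5 mm) at the end. Single noisy readings in between ran from 2.1 to 3.7 N, with the tool height held at 22 mm within 0.1 mm.
- **Bystanders:** the last scene picture shows the bottles and everything else where they stood at the start.

**One disagreement:** the fingertips are stated to be 11 mm ahead of the TCP. Both cameras showed them about 20 mm behind it, and contact came at a TCP height of about 26 mm instead of 57 mm. I went by the pictures and the measured force, lowering in small steps until the force began to rise.

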